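Stow the hammer in the latched toolbox

TASK

Put the hammer away: pull up the recessed paddle in the toolbox lid to trip the latch, raise the lid by it, and swing the lid wide open, to about upright, where it stays. Then lay the hammer on the floor of the box without dropping it, let go of it, and close the lid until the latch snaps shut and the paddle is flush again. Leave the steel offcut, the tape measure and the magnetic square where they are.

Things in the scene. Friction and masses are not known exactly. Their poses are not given: they have to be found in the camera images.
- toolbox: Yellow steel toolbox bolted to the bench, paddle side to the robot's right, 220 mm deep (x), 300 wide (y), body 90 tall, 135 with the lid shut. Origin: centre of its underside. x: from that front to the hinge, z up. Walls and floor 4 mm; empty inside but for the latch's keeper mid front wall: 50 mm wide, reaching 20 mm back, 72 to 88 mm above the underside.
- lid (a joint): Lid angle, rad: 0 shut, growing as the front edge rises, stop at 1.65. Slab 220 x 300 x 45 mm, 0.6 kg, hinged along the box's rear top edge, locked by the latch when shut. A stiff hinge (0.9 N m friction) holds it at any angle; about 8 N at the front edge lifts it. Pressing it shut the last 30 mm pushes the spring bolt back: about 10 to 15 N down near the front.
- lid_hinge (a point): Point on the lid's hinge axis, middle of the box's rear top edge: 110 mm behind the box's origin in x and 90 mm up. The axis runs along the box's y.
- lid_front (a point): Middle of the lid's lower front edge, 220 mm from the hinge axis; moves with the lid; the outer face lies 45 mm above (square to it). The front middle is cut out by the paddle recess: 110 mm wide (y), 65 deep (x), open at front and top, 6 mm floor; beside it the lid is solid, 95 mm each side. Under the middle hangs the bolt: 30 mm wide, 37 mm down, 9 to 53 mm behind the front.
- paddle (a joint): Paddle angle, rad, relative to the lid: 0 flush with the lid's top, growing as its front edge is pulled up, stop at 0.7. A spring returns it (about 1 N at the lip to start, 2 N at the stop). The latch lets go between 0.2 and 0.4 rad; at the stop the paddle carries the lid with it. It also bobs up as the lid is pressed shut and the bolt rides over the keeper.
- paddle_lip (a point): Middle of the lower edge of the paddle's free front end; moves with it. Aluminium plate 56 mm long (x), 50 wide (y), 8 thick, red stripe near the lip, in the middle of the recess. Pivot: an axis along y, 56 mm behind this point and 4 mm higher when flush. Lid shut: lip 6 mm behind the lid's front, 127 mm above the bench; 31 mm free height beneath, 30 mm free each side.
- hammer: Brass hammer, about 0.45 kg, left or right of the box. Origin: underside, near the centre of mass; x along the handle to the head, y along the head, z up. Black handle 22 mm thick, axis 18 mm above the underside, x = -106 to 44 mm; brass head 36 mm in diameter, 76 mm long (y), centred at x = 62; red end knob 36 mm in diameter, x = -118 to -106.
- offcut: Bystander: loose square steel tube, 160 x 40 x 40 mm, along its x axis; origin centre of underside.
- tape: Bystander: black and yellow tape measure 70 x 36 x 62 mm; origin centre of underside.
- square: Bystander: red triangular magnetic welding square, about 95 x 95 x 20 mm; origin near the centre of its underside.

How it is judged:
On the way, in this order (a step that is already met when the one before it is completed fails the run):
1. the paddle is pulled up (over 0.3 rad) with the lid coming up with it (over 0.1 rad) (value of joint paddle above 0.3 rad and value of joint lid above 0.1 rad), for 0.1 s.
2. the lid stands wide open (over 1.25 rad) (value of joint lid above 1.25 rad), for 0.3 s.
3. the hammer lies at rest on the box's floor, let go, with the lid still open (over 0.9 rad) (value of joint lid above 0.9 rad and z of hammer in the frame of toolbox below 0.03 m and x of hammer in the frame of toolbox between -0.105 and 0.105 m and y of hammer in the frame of toolbox between -0.14 and 0.14 m and contact force between the fingers and hammer below 0.1 N and linear speed of hammer below 0.05 m/s), for 0.2 s.
At the end, for the whole second after the job is handed in: The lid is shut and latched (lid under 0.02 rad, paddle back under 0.08 rad), with the hammer at rest on the floor of the box (its origin within 30 mm of the height of the box's underside and inside the walls) (value of joint lid below 0.02 rad and value of joint paddle below 0.08 rad and z of hammer in the frame of toolbox below 0.03 m and x of hammer in the frame of toolbox between -0.105 and 0.105 m and y of hammer in the frame of toolbox between -0.14 and 0.14 m and linear speed of hammer below 0.02 m/s); the robot touches nothing.
It fails at once if the hammer is dropped (falls free at more than 0.9 m/s, about 4 cm) (contact force between anything else and hammer below 0.05 N and linear speed of hammer above 0.9 m/s).
It fails at once if a bystander is moved more than 30 mm (distance of any of offcut, tape, square from where it was at the start of the episode above 0.03 m).
It also fails if it takes over 70 s, if anything falls off the work surface, if the arm or the gripper's body presses on something with over 40 N, if the wrist force passes 120 N, or if a joint passes its speed limit or range.

ROBOT

A 6-joint arm with a two-finger parallel gripper is mounted at the origin on the work surface. World frame = base frame: x ahead of the robot, y to its left, z up, the work surface at z = 0. Lengths are in m, angles in rad, forces in N, time in s.
With the tool pointing down it reaches from about 0.35 to 0.775 m from the base axis. Payload 7.3 kg.
Tool frame: the origin (TCP) lies at the very end of the fingers, on their centre line; the grasp point (between the pads) lies 19 mm behind it; z points along the fingers, y is the line along which they close (so a half turn about z gives the same grasp; the last joint's range is limited). The gripper opens to 92 mm and grips with 3 to 60 N. Pads are 19 mm wide; open, the fingers measure 130 mm over their backs; the gripper's body (75 mm by 190 mm) begins 47 mm behind the grasp point.
Start: joints at [-1.447, 0.342, 1.524, -0, 1.275, -0.146], TCP at [0.14, -0.506, 0.227] pointing down, gripper open.
Joint ranges: [-2.53, 2.53], [-0.77, 2.02], [0.04, 2.7], [-1, 4.14], [0.28, 2.66], [-3.11, 3.11]. Speed limits (rad/s): [2.57, 2.57, 3.14, 3.14, 3.14, 3.14].

INTERFACE

Orientations are given as [roll, pitch, yaw] about the fixed x, y, z axes, in that order (R = Rz(yaw) Ry(pitch) Rx(roll)).
In Python, from cell import robot gives the robot as it stands.
- The arm moves only by the tool apply_moves, never from a script. Its argument "motion" is text: rows parted by semicolons, each of 7 numbers parted by spaces: the opening in per cent of the stroke, from 0 (shut) to 100 (fully open), then the shift along the tool's x, y, z in cm, then the turn, a rotation vector about the tool's x, y, z in rad. A call has 1 to 20 rows; each row shifts and turns the commanded pose from where the row before left it, along the tool's axes as they then stand; what a row does not reach is not made up. A row lasts 1/8 s, in which the tool goes at most 62.5 mm and 10.7 degrees, less where a joint would pass 70% of its speed; a pose out of reach is approached as far as the arm can. A call with a gripper value outside its range is refused whole. The fingers move at their own pace and stop on an object; "force" is the grip in N (left out, the last holds). Time passes only in rows, so rows that do not move let the fingers close. It gives the time, the measured TCP pose, the force, the opening and the grip force at its end, in the units of the state.
- robot.observe(): the state, without advancing time (a new reading comes with each control period).
- robot.read_camera(name): name is "side" or "top" or "wrist"; returns a dict with "img" (384x512x3 uint8, red, green, blue), "fovy" (degrees; the focal length in pixels is half the picture's height over the tangent of half this angle, whatever the lens; pixels are square), "cx", "cy" (the principal point, pixels), "R" (3x3) and "t" (3): a world point X has camera coordinates R X + t; the wrist camera has in their place "hand_eye" (4x4, takes a point from camera to tool coordinates, whose origin is the TCP and whose axes are the flange's). Camera axes: x right, y down, z forward; pixel columns grow to the right and rows downward; lengths in m; the calibration is good to about 2 mm. A picture is of the moment at which its call begins: read the wrist's pose just before it. There is no depth.
- robot.hand_in(): hands the job in; it is judged then, once.
Trained networks look in a picture, given as the dict that the camera call returned (one of the last four; its "shot" number tells which), for a name from the list of things; names that differ only in an ending like _2 or _b are one class to them, and where a whole thing is asked for, a point or a joint stands for the part that bears it (a point fixed in the world has none). Each returns a list of dicts, best first, with "score" (0 to 1); they miss things now and then, are a little off and sometimes report something else, mostly with a low value. They report only what shows in the picture. A call takes as long as a camera call.
- robot.search_frame(target, picture): "centre" ([x, y, z] in m, in world coordinates, good to about 4 mm: the middle of the surface that is visible of it).
- robot.trace(target, picture): "pixels" (384x512 bool, what is visible of it).
The state is a dict: "time": time; "qpos": joint angles; "qvel": joint speeds; "joint_efforts": joint torques, N m; "tool_pos": TCP position; "tool_rot": TCP orientation; "contact_force": force on the tool from outside, world axes, zero at the start; "torque": the same for the moment, N m; "opening": finger opening in m; "grip_force": force on a finger pad.
Only numpy, scipy, OpenCV 4.12 (cv2) and the standard library are available. Lean on these libraries where they do the work, as an engineer would, in place of code of your own. Each camera call takes 0.05 s, during which the arm holds its last target. There are 200 camera calls.

## Working session

There is one attempt and no reset: what is moved stays moved. The work goes in short steps, Python scripts to look and compute and a tool call to move; the robot and the scene stay as the last step left them, time stands still between calls to the robot, and variables do not carry over. Pictures are saved under pics/ and viewed, at most 10 in all, crops included, and the job is handed in when it is done.

Besides the shell and the picture viewer there is one more tool, called as name(argument=value, ...) on one line, values as JSON. apply_moves: Moves the arm, as the interface text tells. Its arguments: {"type":"object","properties":{"motion":{"type":"string"},"force":{"type":"number"}},"required":["motion"]}

```bash
mkdir -p pics; ls; python3 - <<'E'
from cell import robot
import cv2,numpy as np
s=robot.observe();print({k:np.round(v,3).tolist() for k,v in s.items()})
for n in("side","top"):
    p=robot.read_camera(n)
    cv2.imwrite(f"pics/{n}1.png",p["img"][:,:,::-1])
    print(n,p["fovy"],p["cx"],p["cy"],np.round(p["R"],3).tolist(),np.round(p["t"],3).tolist())
    for t in("toolbox","lid","paddle","hammer","offcut","tape","square"):
        r=robot.search_frame(t,p);print(t,[(np.round(d["centre"],3).tolist(),round(d["score"],2)) for d in r[:2]])
a=cv2.imread("pics/side1.png");b=cv2.imread("pics/top1.png")
E
```

```text
pics
{'time': 0.0, 'qpos': [-1.447, 0.343, 1.525, -0.0, 1.275, -0.146], 'qvel': [-0.002, 0.002, -0.0, -0.002, 0.0, -0.0], 'joint_efforts': [0.0, -43.124, -24.422, 0.072, 0.056, -0.0], 'tool_pos': [0.14, -0.506, 0.226], 'tool_rot': [-3.14, -0.0, 0.27], 'contact_force': [0.09, -0.197, 0.089], 'torque': [-0.015, 0.007, 0.015], 'grip_force': 0.0, 'opening': 0.092}
side 56.5092977131309 256.9702742320017 193.06255486156775 [[-0.957, -0.291, -0.014], [-0.188, 0.654, -0.733], [0.222, -0.698, -0.681]] [0.533, 0.18, 0.783]
toolbox [([0.58, 0.13, 0.132], 0.81), ([0.588, 0.092, 0.134], 0.68)]
lid [([0.587, 0.094, 0.133], 0.8), ([0.601, -0.014, 0.133], 0.35)]
paddle [([0.6, -0.014, 0.132], 0.68)]
hammer [([0.453, -0.372, 0.024], 0.98)]
offcut [([0.465, 0.353, 0.039], 0.64)]
tape [([0.644, -0.334, 0.042], 0.84)]
square [([0.636, 0.332, 0.019], 0.93), ([0.643, -0.331, 0.039], 0.26)]
top 46.770106419921525 251.32777559690237 194.6155097412604 [[0.013, -1.0, -0.012], [-0.996, -0.011, -0.093], [0.093, 0.013, -0.996]] [0.009, 0.545, 1.352]
toolbox [([0.59, 0.053, 0.137], 0.75)]
lid [([0.599, 0.056, 0.139], 0.91)]
paddle [([0.605, -0.018, 0.136], 0.59)]
hammer [([0.461, -0.383, 0.028], 0.87)]
offcut [([0.465, 0.346, 0.038], 0.76), ([0.605, -0.019, 0.135], 0.21)]
tape [([0.641, -0.344, 0.061], 0.65), ([0.597, 0.055, 0.136], 0.37)]
square [([0.635, 0.327, 0.019], 0.71)]
```

View pics/top1.png

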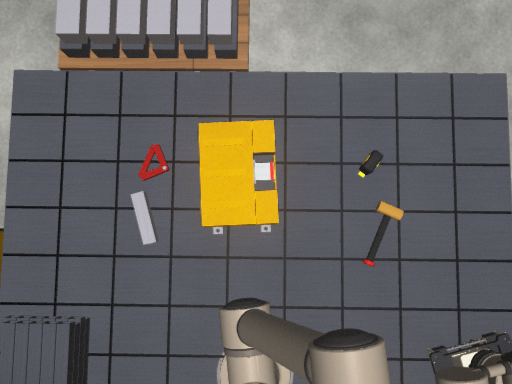

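View pics/side1.png

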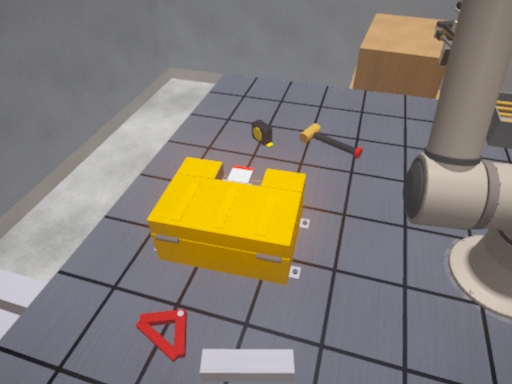

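The top view shows the box (cols 199–278, rows 121–227) with its paddle facing right, i.e. −y. The hammer has its head at about (390,211) and its knob at (370,262). I'll fit poses by matching silhouettes in both cameras.

```bash
cat > h.py <<'E'
from cell import robot
import cv2,numpy as np,itertools
from scipy.optimize import minimize
def proj(p,X):
    f=p["img"].shape[0]/2/np.tan(np.radians(p["fovy"])/2)
    c=X@np.array(p["R"]).T+np.array(p["t"]); return c[:,:2]/c[:,2:]*f+[p["cx"],p["cy"]]
def box(x0,x1,y0,y1,z0,z1): return np.array(list(itertools.product((x0,x1),(y0,y1),(z0,z1))),float)
def cyl(ax,c,a,b,r,n=16):
    t=np.linspace(0,2*np.pi,n);o=[]
    for e in(a,b):
        for s in t:
            o.append([e,c+r*np.cos(s),.018+r*np.sin(s)] if ax=='x' else [c+r*np.cos(s),e,.018+r*np.sin(s)])
    return np.array(o)
BOX=[box(-.11,.11,-.15,.15,0,.135)]
HAM=[cyl('x',0,-.106,.044,.011),cyl('x',0,-.118,-.106,.018),cyl('y',.062,-.038,.038,.018)]
def place(X,q):
    c,s=np.cos(q[2]),np.sin(q[2]); return X@np.array([[c,s,0],[-s,c,0],[0,0,1]])+[q[0],q[1],0]
def sil(p,parts,q):
    m=np.zeros(p["img"].shape[:2],np.uint8)
    for X in parts: cv2.fillConvexPoly(m,cv2.convexHull((proj(p,place(X,q))*16).round().astype(np.int32)),1,shift=4)
    return m>0
def fit(pm,parts,q0):
    def cost(d):
        q=np.array(q0)+d*[.01,.01,.05]
        return -sum((lambda s:(s&m).sum()/(s|m).sum())(sil(p,parts,q)) for p,m in pm)
    r=minimize(cost,np.zeros(3),method="Nelder-Mead",options=dict(initial_simplex=np.array([[0,0,0],[1.5,0,0],[0,1.5,0],[0,0,1.5]]),xatol=.01,fatol=1e-4))
    return np.array(q0)+r.x*[.01,.01,.05],-r.fun/len(pm)
E
python3 - <<'E'
from h import *
P=[robot.read_camera(n) for n in("top","side")]
for t,parts,q0 in(("toolbox",BOX,[.6,.055,1.6]),("hammer",HAM,[.45,-.377,-.37])):
    pm=[]
    for p in P:
        ms=[d["pixels"] for d in robot.trace(t,p)[:1]]
        if t=="toolbox":
            for u in("lid","paddle"): ms+=[d["pixels"] for d in robot.trace(u,p)[:1]]
        pm.append((p,np.any(ms,axis=0)))
    print(t,fit(pm,parts,q0),[fit([x],parts,q0) for x in pm])
E
```

```text
toolbox (array([0.59895946, 0.05348489, 1.62873196]), np.float64(0.8378241992840912)) [(array([0.59818898, 0.05456533, 1.62618837]), np.float64(0.9480801738710456)), (array([ 0.61061294, -0.01013164,  1.6120112 ]), np.float64(0.7789458628334406))]
hammer (array([ 0.44597306, -0.38577821, -0.32856739]), np.float64(0.8204484207525269)) [(array([ 0.44425866, -0.3877133 , -0.38151624]), np.float64(0.836272040302267)), (array([ 0.44827316, -0.38743299, -0.37253553]), np.float64(0.8973988439306358))]
```

apply_moves(motion="24 4.6 -2 -1 0 0 0;24 4.6 -2 -1 0 0 0;24 4.6 -2 -1 0 0 0;24 4.6 -2 -1 0 0 0;24 4.6 -2 -1 0 0 0;24 4.6 -2 -1 0 0 0;24 4.6 -2 -1 0 0 0;24 4.6 -2 -1 0 0 0;24 4.6 -2 -1 0 0 0;24 4.6 -2 -1 0 0 0;24 4.6 -2 -1 0 0 0;24 4.6 -2 -1 0 0 0;24 0 0 0 0 0 0.11;24 0 0 0 0 0 0.11;24 0 0 0 0.15 0 0;24 0 0 0 0.15 0 0;24 0 0 0 0.15 0 0;24 0 0 0 0.15 0 0", force=15)

```text
time: 3.55
tool_pos: [0.6081, -0.1279, 0.3471]
tool_rot: [-2.537, -0.001, 0.05]
contact_force: [0.4, 0.2, -0.2]
opening: 0.0221
grip_force: 0.0
```

```bash
cat >> h.py <<'E'
from scipy.spatial.transform import Rotation as Ro
B=np.array([.598,.0545,1.626])
def b2w(x,y,z): return place(np.array([[x,y,z]],float),B)[0]
def delta(goal,rpy=None,s=None):
    "shift (cm) in the present tool frame and rotation vector to a goal pose"
    s=s or robot.observe(); R=Ro.from_euler("xyz",s["tool_rot"])
    d=R.inv().apply(np.array(goal)-s["tool_pos"])*100
    r=(R.inv()*Ro.from_euler("xyz",rpy)).as_rotvec() if rpy is not None else np.zeros(3)
    return np.round(d,2).tolist(),np.round(r,3).tolist()
def show():
    s=robot.observe(); print({k:np.round(s[k],3).tolist() for k in("time","qpos","tool_pos","tool_rot","contact_force","opening","grip_force")})
E
python3 -c "
from h import *
show();print(b2w(-.104,0,.127))"
```

```text
{'time': 3.55, 'qpos': [-0.575, 0.643, 0.856, 0.525, 1.971, 1.073], 'tool_pos': [0.608, -0.128, 0.347], 'tool_rot': [-2.537, -0.001, 0.05], 'contact_force': [0.432, 0.242, -0.205], 'opening': 0.022, 'grip_force': 0.0}
[ 0.60373827 -0.04934157  0.127     ]
```

apply_moves(motion="24 0 0 0 0.16 0 0;24 0 0 0 0.16 0 0;24 0 0 0 0.16 0 0;24 0 0 0 0.16 0 0;24 0 0 0 0.16 0 0;24 0 0 0 0 0 0")

```text
time: 4.3
tool_pos: [0.608, -0.1284, 0.3433]
tool_rot: [-1.738, 0.006, 0.049]
contact_force: [0.4, 0.0, 0.0]
opening: 0.0221
grip_force: 0.0
```

```bash
python3 - <<'E'
from h import *
show();s=robot.observe();p=robot.read_camera("wrist");cv2.imwrite("pics/w1.png",p["img"][:,:,::-1])
print(np.round(p["hand_eye"],3).tolist())
print([(d["centre"],d["score"]) for t in("paddle","paddle_lip") for d in robot.search_frame(t,p)[:2]])
R=Ro.from_euler("xyz",s["tool_rot"]).as_matrix();T=np.eye(4);T[:3,:3]=R;T[:3,3]=s["tool_pos"]
W=np.linalg.inv(T@np.array(p["hand_eye"]));p["R"],p["t"]=W[:3,:3],W[:3,3]
for t in("paddle","lid"):
    m=robot.trace(t,p)
    if m: 
        c=max(cv2.findContours(m[0]["pixels"].astype(np.uint8),0,2)[0],key=cv2.contourArea);print(t,cv2.approxPolyDP(c,4,True).squeeze().tolist())
print(proj(p,np.array([b2w(-.104,y,z) for y in(-.025,.025) for z in(.127,.135)]+[b2w(-.11,y,.135) for y in (-.15,.15)])).round().tolist())
E
```

```text
{'time': 4.3, 'qpos': [-0.716, 0.918, 0.889, 1.146, 2.247, 1.122], 'tool_pos': [0.608, -0.128, 0.343], 'tool_rot': [-1.738, 0.006, 0.049], 'contact_force': [0.373, 0.005, 0.006], 'opening': 0.022, 'grip_force': 0.0}
[[0.001, -0.961, -0.275, 0.073], [1.0, 0.001, -0.0, 0.001], [0.0, -0.275, 0.961, -0.158], [0.0, 0.0, 0.0, 1.0]]
[([0.6013, -0.0265, 0.1322], 0.88), ([0.607, -0.0273, 0.1385], 0.68)]
paddle [[438, 144], [428, 209], [437, 211], [441, 205], [479, 218], [490, 164], [449, 156], [447, 144]]
lid [[511, 0], [370, 47], [355, 240], [397, 240], [428, 269], [508, 267]]
[[492.0, 162.0], [483.0, 163.0], [481.0, 219.0], [473.0, 219.0], [522.0, -9.0], [455.0, 344.0]]
```

View pics/w1.png

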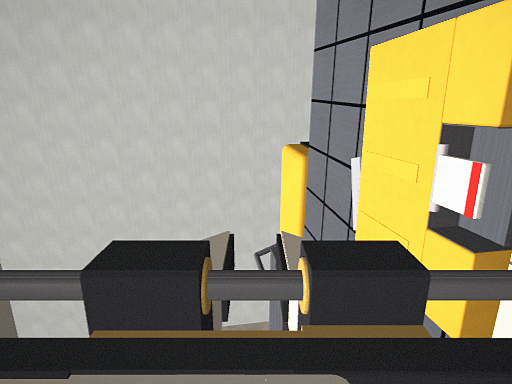

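The wrist view shows the paddle at cols 437–490, rows 156–218. The red lip corners at (490,164) and (479,218) are within 2 px of the prediction.

```bash
python3 -c "
from h import *
print(delta(b2w(-.15,0,.142),(-1.738,0,.055)))"
```

```text
([-0.08, 19.77, 6.74], [0.008, -0.005, 0.002])
```

apply_moves(motion="24 0 3.3 1.12 0 0 0;24 0 3.3 1.12 0 0 0;24 0 3.3 1.12 0 0 0;24 0 3.3 1.12 0 0 0;24 0 3.3 1.12 0 0 0;24 0 3.27 1.14 0 0 0;24 0 0 0 0 -0.005 0;24 0 0 0 0 0 0")

```text
time: 5.55
tool_pos: [0.607, -0.0951, 0.1424]
tool_rot: [-1.744, -0.002, 0.055]
contact_force: [-0.7, -0.4, 0.1]
opening: 0.0221
grip_force: 0.0
```

```bash
python3 -c "
from h import *
show();print(delta(b2w(-.084,0,.131),(-1.738,0,.055)))"
```

```text
{'time': 5.55, 'qpos': [-0.682, 1.109, 1.055, 0.958, 2.04, 0.757], 'tool_pos': [0.607, -0.095, 0.142], 'tool_rot': [-1.744, -0.002, 0.055], 'contact_force': [-0.698, -0.407, 0.117], 'opening': 0.022, 'grip_force': 0.0}
([-0.07, -0.01, 6.69], [0.006, 0.0, 0.002])
```

apply_moves(motion="24 0 0 1.5 0 0 0;24 0 0 1.5 0 0 0;24 0 0 1.5 0 0 0;24 0 0 1.2 0 0 0;24 0 0 1 0 0 0;24 0 0 0 0 0 0")

```text
time: 6.3
tool_pos: [0.6026, -0.028, 0.129]
tool_rot: [-1.741, 0.001, 0.056]
contact_force: [0.2, -1.3, -1.5]
opening: 0.0222
grip_force: 0.0
```

```bash
python3 - <<'E'
from h import *
show();s=robot.observe()
# plan: pivot in box frame (-.048,.131); paddle 0->.75 then lid
H=np.array([-.11,0])
rot=lambda v,a:np.array([v[0]*np.cos(a)+v[1]*np.sin(a)*1, -v[0]*np.sin(a)+v[1]*np.cos(a)])  # front(-x) goes up(+z)
c,si=np.cos(B[2]),np.sin(B[2])
t=np.array([(s["tool_pos"][0]-B[0])*c+(s["tool_pos"][1]-B[1])*si,s["tool_pos"][2]]);print(t)
piv=np.array([-.048,.131]);hin=np.array([.11,.09])
import sys
pts=[t]
for a in np.arange(.1,.71,.1): pts.append(piv+rot(t-piv,a))
e=pts[-1]
for a in np.arange(.1,1.41,.1): pts.append(hin+rot(e-hin,a))
print(np.round(pts,4).tolist())
E
```

```text
{'time': 6.3, 'qpos': [-0.611, 1.073, 1.203, 0.975, 1.933, 0.695], 'tool_pos': [0.603, -0.028, 0.129], 'tool_rot': [-1.741, 0.001, 0.056], 'contact_force': [0.157, -1.262, -1.466], 'opening': 0.022, 'grip_force': 0.0}
[-0.08265008  0.128959  ]
[[-0.0827, 0.129], [-0.0827, 0.1324], [-0.0824, 0.1359], [-0.0817, 0.1393], [-0.0807, 0.1426], [-0.0794, 0.1458], [-0.0778, 0.1489], [-0.0758, 0.1518], [-0.0687, 0.17], [-0.0598, 0.1874], [-0.0493, 0.2039], [-0.0371, 0.2192], [-0.0235, 0.2333], [-0.0085, 0.2459], [0.0077, 0.2569], [0.0248, 0.2663], [0.0429, 0.2739], [0.0616, 0.2797], [0.0808, 0.2836], [0.1002, 0.2856], [0.1198, 0.2856], [0.1393, 0.2836]]
```

```bash
cat > arc.py <<'E'
import numpy as np,sys
rot=lambda v,a:np.array([v[0]*np.cos(a)+v[1]*np.sin(a),-v[0]*np.sin(a)+v[1]*np.cos(a)])
piv=np.array([-.048,.131]);lip=np.array([-.104,.127]);hin=np.array([.11,.09])
def pose(pa,li):
    L=hin+rot(piv+rot(lip-piv,pa)-hin,li); t=.171+.768*(pa+li)
    z=np.array([np.cos(t),-np.sin(t)]);y=np.array([-np.sin(t),-np.cos(t)])
    return L+.02*z-.011*y,t,y,z
a=[(p,0) for p in np.linspace(0,.7,9)]+[(.7,l) for l in np.linspace(0,1.42,21)[1:]]
P=[pose(*k) for k in a]
print("first",P[0][0],"mid",P[8][:2],"end",P[-1][:2])
def rows(P):
    o=[]
    for u,v in zip(P,P[1:]):
        d=v[0]-u[0]; o.append("24 0 %.2f %.2f %.2f 0 0"%(d@u[2]*100,d@u[3]*100,-(v[1]-u[1])))
    return ";".join(o)
print(rows(P[:9]));print(rows(P[8:]))
E
python3 arc.py
```

```text
first [-0.08241985  0.13443621] mid (array([-0.07106407,  0.1593534 ]), np.float64(0.7086)) end (array([0.15880653, 0.28024794]), np.float64(1.79916))
24 0 -0.34 -0.03 -0.07 0 0;24 0 -0.35 -0.02 -0.07 0 0;24 0 -0.35 -0.01 -0.07 0 0;24 0 -0.35 0.00 -0.07 0 0;24 0 -0.35 0.01 -0.07 0 0;24 0 -0.35 0.02 -0.07 0 0;24 0 -0.35 0.03 -0.07 0 0;24 0 -0.35 0.04 -0.07 0 0
24 0 -1.35 -0.43 -0.05 0 0;24 0 -1.35 -0.41 -0.05 0 0;24 0 -1.36 -0.38 -0.05 0 0;24 0 -1.37 -0.36 -0.05 0 0;24 0 -1.37 -0.34 -0.05 0 0;24 0 -1.38 -0.31 -0.05 0 0;24 0 -1.39 -0.29 -0.05 0 0;24 0 -1.39 -0.26 -0.05 0 0;24 0 -1.40 -0.24 -0.05 0 0;24 0 -1.40 -0.21 -0.05 0 0;24 0 -1.41 -0.19 -0.05 0 0;24 0 -1.41 -0.16 -0.05 0 0;24 0 -1.41 -0.14 -0.05 0 0;24 0 -1.42 -0.11 -0.05 0 0;24 0 -1.42 -0.09 -0.05 0 0;24 0 -1.42 -0.06 -0.05 0 0;24 0 -1.42 -0.04 -0.05 0 0;24 0 -1.42 -0.01 -0.05 0 0;24 0 -1.43 0.01 -0.05 0 0;24 0 -1.43 0.04 -0.05 0 0
```

apply_moves(motion="24 0 -0.27 0 0 0 0;24 0 -0.27 0 0 0 0;24 0 -0.34 -0.03 -0.067 0 0;24 0 -0.35 -0.02 -0.067 0 0;24 0 -0.35 -0.01 -0.067 0 0;24 0 -0.35 0 -0.067 0 0;24 0 -0.35 0.01 -0.067 0 0;24 0 -0.35 0.02 -0.067 0 0;24 0 -0.35 0.03 -0.067 0 0;24 0 -0.35 0.04 -0.067 0 0;24 0 -1.35 -0.43 -0.054 0 0;24 0 -1.35 -0.41 -0.054 0 0;24 0 -1.36 -0.38 -0.054 0 0;24 0 -1.37 -0.36 -0.054 0 0;24 0 0 0 0 0 0")

```text
time: 8.18
tool_pos: [0.6008, 0.0102, 0.2097]
tool_rot: [-2.496, -0.001, 0.056]
contact_force: [-0.6, -4.0, 1.3]
opening: 0.022
grip_force: 1.7
```

```bash
python3 - <<'E'
from h import *
show();a=robot.read_camera("side")["img"];cv2.imwrite("pics/s2.png",a[:,:,::-1])
E
```

```text
{'time': 8.175, 'qpos': [-0.408, 0.614, 1.304, 0.569, 1.551, 0.999], 'tool_pos': [0.601, 0.01, 0.21], 'tool_rot': [-2.496, -0.001, 0.056], 'contact_force': [-0.599, -4.023, 1.253], 'opening': 0.022, 'grip_force': 1.668}
```

View pics/s2.png

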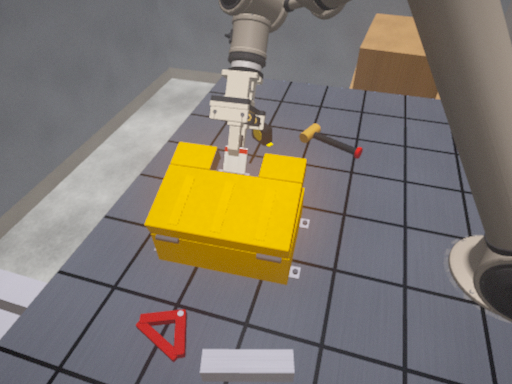

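```bash
python3 - <<'E'
from h import *
from arc import rot,hin
p=robot.read_camera("side")
m=np.any([d["pixels"] for t in("lid","toolbox") for d in robot.trace(t,p)[:1]],axis=0)
c=max(cv2.findContours(m.astype(np.uint8),0,2)[0],key=cv2.contourArea);print(cv2.approxPolyDP(c,4,True).squeeze().tolist())
for a in(0,.1,.2,.28,.4):
    X=[b2w(q[0],y,q[1]) for y in(-.15,.15) for q in[hin+rot(np.array([-.11,.135])-hin,a)]];print(a,proj(p,np.array(X)).round().tolist())
E
```

```text
first [-0.08241985  0.13443621] mid (array([-0.07106407,  0.1593534 ]), np.float64(0.7086)) end (array([0.15880653, 0.28024794]), np.float64(1.79916))
24 0 -0.34 -0.03 -0.07 0 0;24 0 -0.35 -0.02 -0.07 0 0;24 0 -0.35 -0.01 -0.07 0 0;24 0 -0.35 0.00 -0.07 0 0;24 0 -0.35 0.01 -0.07 0 0;24 0 -0.35 0.02 -0.07 0 0;24 0 -0.35 0.03 -0.07 0 0;24 0 -0.35 0.04 -0.07 0 0
24 0 -1.35 -0.43 -0.05 0 0;24 0 -1.35 -0.41 -0.05 0 0;24 0 -1.36 -0.38 -0.05 0 0;24 0 -1.37 -0.36 -0.05 0 0;24 0 -1.37 -0.34 -0.05 0 0;24 0 -1.38 -0.31 -0.05 0 0;24 0 -1.39 -0.29 -0.05 0 0;24 0 -1.39 -0.26 -0.05 0 0;24 0 -1.40 -0.24 -0.05 0 0;24 0 -1.40 -0.21 -0.05 0 0;24 0 -1.41 -0.19 -0.05 0 0;24 0 -1.41 -0.16 -0.05 0 0;24 0 -1.41 -0.14 -0.05 0 0;24 0 -1.42 -0.11 -0.05 0 0;24 0 -1.42 -0.09 -0.05 0 0;24 0 -1.42 -0.06 -0.05 0 0;24 0 -1.42 -0.04 -0.05 0 0;24 0 -1.42 -0.01 -0.05 0 0;24 0 -1.43 0.01 -0.05 0 0;24 0 -1.43 0.04 -0.05 0 0
[[179, 142], [144, 220], [157, 255], [171, 263], [267, 282], [296, 279], [299, 269], [291, 264], [298, 230], [309, 222], [301, 216], [305, 159], [266, 153], [254, 165], [246, 162], [243, 147], [231, 156], [225, 146], [221, 159], [215, 146]]
0 [[186.0, 157.0], [306.0, 174.0]]
0.1 [[184.0, 151.0], [307.0, 168.0]]
0.2 [[182.0, 145.0], [307.0, 163.0]]
0.28 [[179.0, 142.0], [307.0, 159.0]]
0.4 [[175.0, 137.0], [307.0, 154.0]]
```

The lid is at about 0.28 rad, as planned (corners (179,142) and (305,159)). I'll carry on along the arc.

apply_moves(motion="24 0 -1.37 -0.34 -0.054 0 0;24 0 -1.38 -0.31 -0.054 0 0;24 0 -1.39 -0.29 -0.054 0 0;24 0 -1.39 -0.26 -0.054 0 0;24 0 -1.4 -0.24 -0.054 0 0;24 0 -1.4 -0.21 -0.054 0 0;24 0 -1.41 -0.19 -0.054 0 0;24 0 -1.41 -0.16 -0.054 0 0;24 0 0 0 0 0 0")

```text
time: 9.5
tool_pos: [0.5956, 0.1009, 0.2752]
tool_rot: [-2.925, 0.001, 0.056]
contact_force: [0.4, -3.5, 2.4]
opening: 0.0221
grip_force: 1.5
```

apply_moves(motion="24 0 -1.41 -0.14 -0.054 0 0;24 0 -1.42 -0.11 -0.054 0 0;24 0 -1.42 -0.09 -0.054 0 0;24 0 -1.42 -0.06 -0.054 0 0;24 0 -1.42 -0.04 -0.054 0 0;24 0 -1.42 -0.01 -0.054 0 0;24 0 -1.43 0.01 -0.054 0 0;24 0 -1.43 0.04 -0.054 0 0;24 0 0 0 0 0 0;24 0 0 0 0 0 0;24 0 0 0 0 0 0")

```text
time: 10.88
tool_pos: [0.5895, 0.2111, 0.2818]
tool_rot: [2.926, 0.002, 0.053]
contact_force: [-1.2, -2.6, 1.3]
opening: 0.0222
grip_force: 1.1
```

```bash
sed -i 's/^print/if __name__=="__main__":print/' arc.py; python3 - <<'E'
from h import *
show()
p=robot.read_camera("side");cv2.imwrite("pics/s3.png",p["img"][:,:,::-1])
E
```

```text
{'time': 10.875, 'qpos': [0.326, 0.556, 1.05, -0.207, 1.595, 1.845], 'tool_pos': [0.589, 0.211, 0.282], 'tool_rot': [2.926, 0.002, 0.053], 'contact_force': [-1.173, -2.635, 1.334], 'opening': 0.022, 'grip_force': 1.103}
```

View pics/s3.png

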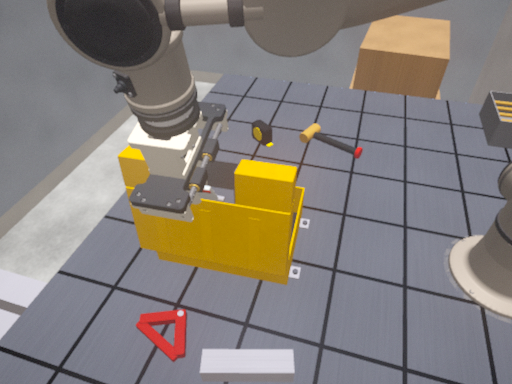

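```bash
python3 - <<'E'
from h import *
from arc import rot,hin
p=robot.read_camera("side")
for a in(1.3,1.4,1.5):
    X=[b2w(q[0],.15,q[1]) for k in([-.11,.135],[-.11,.09]) for q in[hin+rot(np.array(k)-hin,a)]];print(a,proj(p,np.array(X)).round().tolist())
E
```

```text
1.3 [[297.0, 167.0], [301.0, 157.0]]
1.4 [[295.0, 176.0], [299.0, 163.0]]
1.5 [[293.0, 186.0], [297.0, 170.0]]
```

apply_moves(motion="24 0 0.3 -0.3 0 0 0;24 0 0.1 -1.5 0 0 0;24 0 0 -2.5 0 0 0;24 0 0 -3 0 0 0;24 0 0 -3 0 0 0;24 0 0 0 0 0 0")

```text
time: 11.72
tool_pos: [0.5894, 0.2315, 0.387]
tool_rot: [2.928, -0.006, 0.056]
contact_force: [-0.4, -0.9, -0.2]
opening: 0.0218
grip_force: 0.0
```

```bash
python3 - <<'E'
from h import *
show()
a=-.375;H=np.array([.446,-.387]);g=H+.02*np.array([np.cos(a),np.sin(a)])
print(g,delta([.59,.05,.40],(3.1416,0,.053)),delta([.59,.05,.40]))
p=robot.read_camera("side")
m=robot.trace("lid",p)[0]["pixels"];c=max(cv2.findContours(m.astype(np.uint8),0,2)[0],key=cv2.contourArea);print(cv2.approxPolyDP(c,4,True).squeeze().tolist())
E
```

```text
{'time': 11.725, 'qpos': [0.356, 0.567, 0.756, -0.215, 1.87, 1.813], 'tool_pos': [0.589, 0.232, 0.387], 'tool_rot': [2.928, -0.006, 0.056], 'contact_force': [-0.449, -0.898, -0.236], 'opening': 0.022, 'grip_force': 0.0}
[ 0.46461015 -0.39432545] ([-0.94, 18.0, 2.56], [0.213, -0.006, 0.002]) ([-0.94, 18.0, 2.56], [0.0, 0.0, 0.0])
[[119, 163], [141, 247], [284, 276], [295, 167], [246, 159], [232, 162], [214, 153], [171, 157], [169, 168]]
```

apply_moves(motion="24 0 0 0 0.107 0 0;24 0 0 0 0.107 0 0;24 -1.22 4.75 0 0 0 0;24 -1.22 4.75 0 0 0 0;60 -1.22 4.75 0 0 0 0;60 -1.22 4.75 0 0 0 0;60 -1.22 4.75 0 0 0 0;60 -1.22 4.75 0 0 0 0;60 -1.22 4.75 0 0 0 0;60 -1.22 4.75 0 0 0 0;60 -1.22 4.75 0 0 0 0;60 -1.22 4.75 0 0 0 0;60 -1.22 4.75 0 0 0 0;60 -1.22 4.75 0 0 0 0;60 -1.22 4.75 0 0 0 0;60 0 0 6 0 0 0.143;60 0 0 6 0 0 0.143;60 0 0 5 0 0 0.143;60 0 0 0 0 0 0;60 0 0 0 0 0 0")

```text
time: 14.32
tool_pos: [0.4647, -0.3959, 0.2168]
tool_rot: [3.138, -0.002, -0.372]
contact_force: [0.5, 0.5, 0.2]
opening: 0.0551
grip_force: 0.0
```

```bash
python3 - <<'E'
from h import *
show();s=robot.observe();p=robot.read_camera("wrist");cv2.imwrite("pics/w2.png",p["img"][:,:,::-1])
T=np.eye(4);T[:3,:3]=Ro.from_euler("xyz",s["tool_rot"]).as_matrix();T[:3,3]=s["tool_pos"]
W=np.linalg.inv(T@np.array(p["hand_eye"]));p["R"],p["t"]=W[:3,:3],W[:3,3]
d=robot.trace("hammer",p)
print([(x["score"],x["pixels"].sum()) for x in d])
if d: print(fit([(p,d[0]["pixels"])],HAM,[.446,-.387,-.375]))
print([(x["centre"],x["score"]) for x in robot.search_frame("hammer",p)])
E
```

```text
{'time': 14.325, 'qpos': [-0.83, 0.506, 1.292, -0.002, 1.34, 1.113], 'tool_pos': [0.465, -0.396, 0.217], 'tool_rot': [3.138, -0.002, -0.372], 'contact_force': [0.53, 0.473, 0.174], 'opening': 0.055, 'grip_force': 0.0}
[(0.85, np.int64(4668))]
(array([ 0.44308422, -0.38630831, -0.38685728]), np.float64(0.8425992779783393))
[([0.4846, -0.395, 0.0273], 0.91)]
```

View pics/w2.png

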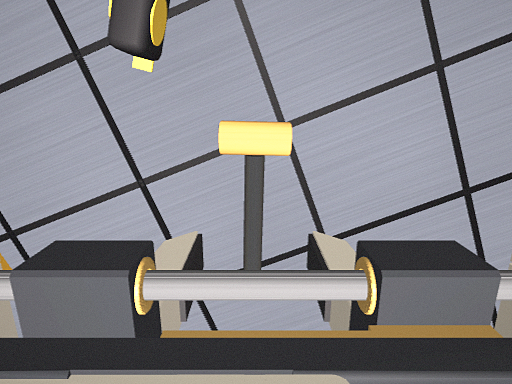

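The handle is centred between the fingers (col 254, head at (255,138)). I'll descend straight and grip.

apply_moves(motion="60 0 0 5 0 0 0;60 0 0 5 0 0 0;60 0 0 4.5 0 0 0;60 0 0 3 0 0 0;60 0 0 2 0 0 0;60 0 0 1.3 0 0 0;60 0 0 0 0 0 0;10 0 0 0 0 0 0;10 0 0 0 0 0 0;10 0 0 0 0 0 0;10 0 0 0 0 0 0;10 0 0 0 0 0 0;10 0 0 -0.5 0 0 0;10 0 0 -1 0 0 0;10 0 0 -2 0 0 0;10 0 0 0 0 0 0", force=45)

```text
time: 16.48
tool_pos: [0.4648, -0.3965, 0.0436]
tool_rot: [3.138, -0.003, -0.374]
contact_force: [0.3, 0.5, -3.4]
opening: 0.0208
grip_force: 44.9
```

```bash
python3 - <<'E'
from h import *
g=b2w(-.006,-.07,.2);print(g);R=Ro.from_euler("xyz",(np.pi,0,-.374))
s=robot.observe();print(delta(g,(3.1416,0,.055)))
E
```

```text
[0.66822442 0.05237143 0.2       ]
([2.58, -49.16, -15.82], [0.005, -0.002, -0.429])
```

apply_moves(motion="10 0 0 -4 0 0 0;10 0 0 -6 0 0 0;10 0 0 -5.8 0 0 0;10 0 0 0 0 0 -0.143;10 0 0 0 0 0 -0.143;10 0 0 0 0 0 -0.143;10 1.9 -3.64 0 0 0 0;10 1.9 -3.64 0 0 0 0;10 1.9 -3.64 0 0 0 0;10 1.9 -3.64 0 0 0 0;10 1.9 -3.64 0 0 0 0;10 1.9 -3.64 0 0 0 0;10 1.9 -3.64 0 0 0 0;10 1.9 -3.64 0 0 0 0;10 1.9 -3.64 0 0 0 0;10 1.9 -3.64 0 0 0 0;10 1.9 -3.64 0 0 0 0;10 1.9 -3.64 0 0 0 0;10 0 0 0 0 0 0;10 0 0 0 0 0 0")

```text
time: 18.98
tool_pos: [0.6673, 0.0529, 0.1978]
tool_rot: [3.139, 0.003, 0.055]
contact_force: [-0.3, -0.8, -3.7]
opening: 0.0211
grip_force: 44.9
```

```bash
python3 - <<'E'
from h import *
show();print(delta(b2w(-.006,-.07,.022),(3.1416,0,.055)))
p=robot.read_camera("top");q=robot.read_camera("side");cv2.imwrite("pics/t4.png",cv2.resize(np.hstack([p["img"][80:280,150:350],q["img"][60:320,60:380][:200*320//200] if 0 else cv2.resize(q["img"][60:320,60:380],(246,200))]),None,fx=1.7,fy=1.7)[:,:,::-1])
E
```

```text
{'time': 18.975, 'qpos': [-0.034, 0.636, 1.115, -0.003, 1.392, 1.482], 'tool_pos': [0.667, 0.053, 0.198], 'tool_rot': [3.139, 0.003, 0.055], 'contact_force': [-0.272, -0.846, -3.689], 'opening': 0.021, 'grip_force': 44.933}
([0.14, 0.01, 17.58], [0.003, 0.003, -0.0])
```

View pics/t4.png

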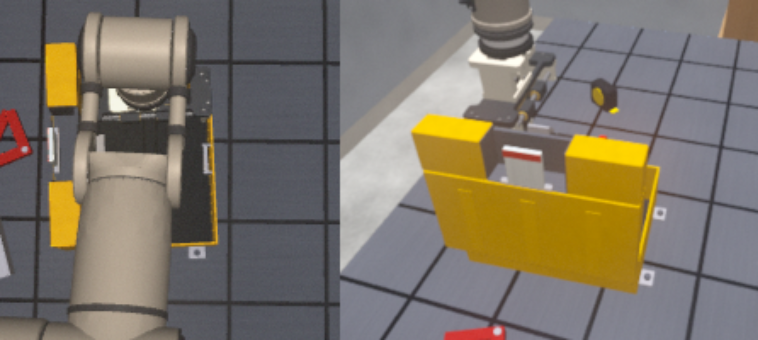

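The lid stands upright and the gripper is over the interior, clear of the keeper at (208,158). I'll descend.

apply_moves(motion="10 0 0 4 0 0 0;10 0 0 4 0 0 0;10 0 0 3 0 0 0;10 0 0 2 0 0 0;10 0 0 1 0 0 0;10 0 0 1 0 0 0;10 0 0 0 0 0 0")

```text
time: 19.95
tool_pos: [0.6675, 0.0527, 0.0486]
tool_rot: [3.14, 0.001, 0.054]
contact_force: [-0.4, 0.6, -3.8]
opening: 0.0211
grip_force: 44.9
```

apply_moves(motion="10 0 0 0.8 0 0 0;10 0 0 0.8 0 0 0;10 0 0 0.6 0 0 0;10 0 0 0 0 0 0")

```text
time: 20.45
tool_pos: [0.6672, 0.053, 0.026]
tool_rot: [3.14, 0.002, 0.055]
contact_force: [-0.6, 0.2, -3.9]
opening: 0.0213
grip_force: 44.9
```

apply_moves(motion="10 0 0 0.4 0 0 0;10 0 0 0.4 0 0 0;10 0 0 0.3 0 0 0;10 0 0 0 0 0 0")

```text
time: 20.95
tool_pos: [0.6675, 0.0529, 0.0154]
tool_rot: [3.14, 0.001, 0.055]
contact_force: [0.6, 0.4, -4.7]
opening: 0.021
grip_force: 44.9
```

Almost on the floor with no contact anywhere else. I'll release in small steps and back out.

apply_moves(motion="10 0 0 0.2 0 0 0;10 0 0 0 0 0 0;30 0 0 0 0 0 0;40 0 0 0 0 0 0;40 0 0 0 0 0 0;40 0 0 0 0 0 0;40 0 0 0 0 0 0;40 0 0 -2 0 0 0;40 0 0 -4 0 0 0;40 0 0 -5 0 0 0;40 0 0 -5 0 0 0;40 0 0 -6 0 0 0;10 0 0 -6 0 0 0;10 0 0 -6 0 0 0;0 0 0 0 0 0 0", force=20)

```text
time: 22.82
tool_pos: [0.6689, 0.0537, 0.3621]
tool_rot: [3.138, -0.013, 0.055]
contact_force: [0.8, 0.3, -1.2]
opening: 0.0113
grip_force: 0.0
```

```bash
python3 - <<'E'
from h import *
show();s=robot.observe();p=robot.read_camera("wrist");q=robot.read_camera("side");cv2.imwrite("pics/w5.png",cv2.resize(np.hstack([p["img"],q["img"]]),(800,300))[:,:,::-1])
for n,r in(("wrist",p),("side",q)): print(n,[(d["centre"],d["score"]) for d in robot.search_frame("hammer",r)[:1]])
E
```

```text
{'time': 22.825, 'qpos': [-0.033, 0.591, 0.762, -0.002, 1.776, 1.482], 'tool_pos': [0.669, 0.054, 0.362], 'tool_rot': [3.138, -0.013, 0.055], 'contact_force': [0.808, 0.349, -1.224], 'opening': 0.011, 'grip_force': 0.0}
wrist [([0.6787, 0.053, 0.0316], 0.95)]
side []
```

View pics/w5.png

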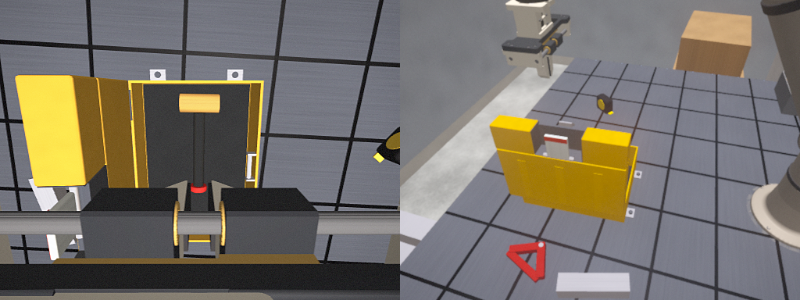

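The hammer lies flat inside: its head is at about (200,103) in the left half, and its knob at (199,188). The lid is still upright. Next I'll plan the closing sweep on the outer face.

```bash
cat > close.py <<'E'
from h import *
from arc import rot,hin
def tcp(a,s=.2): return hin+.045*np.array([np.sin(a),np.cos(a)])+s*np.array([-np.cos(a),np.sin(a)])+[.019,0]
if __name__=="__main__":
    show();print(delta(b2w(.215,.08,.37),(3.1416,0,.055)),tcp(1.6),tcp(.14))
    A=np.linspace(1.6,.14,27);P=np.array([tcp(a) for a in A]);D=np.diff(P,axis=0)*100
    # tool y = -box x, tool z = -world z
    print(";".join("0 0 %.2f %.2f 0 0 0"%(-d[0],-d[1]) for d in D))
E
python3 close.py
```

```text
{'time': 23.025, 'qpos': [-0.033, 0.598, 0.774, -0.002, 1.773, 1.483], 'tool_pos': [0.667, 0.054, 0.353], 'tool_rot': [3.14, 0.004, 0.055], 'contact_force': [0.431, -0.705, -0.377], 'opening': 0.001, 'grip_force': 0.0}
([-14.93, -21.96, -1.73], [0.002, 0.004, -0.0]) [0.17982072 0.28860074] [-0.06276376  0.16246834]
0 0 1.12 -0.25 0 0 0;0 0 1.14 -0.19 0 0 0;0 0 1.14 -0.13 0 0 0;0 0 1.15 -0.06 0 0 0;0 0 1.15 0.00 0 0 0;0 0 1.15 0.07 0 0 0;0 0 1.14 0.13 0 0 0;0 0 1.13 0.20 0 0 0;0 0 1.12 0.26 0 0 0;0 0 1.11 0.32 0 0 0;0 0 1.09 0.38 0 0 0;0 0 1.06 0.44 0 0 0;0 0 1.04 0.50 0 0 0;0 0 1.01 0.56 0 0 0;0 0 0.97 0.62 0 0 0;0 0 0.94 0.67 0 0 0;0 0 0.90 0.72 0 0 0;0 0 0.86 0.77 0 0 0;0 0 0.81 0.82 0 0 0;0 0 0.76 0.86 0 0 0;0 0 0.71 0.90 0 0 0;0 0 0.66 0.94 0 0 0;0 0 0.61 0.98 0 0 0;0 0 0.55 1.01 0 0 0;0 0 0.50 1.04 0 0 0;0 0 0.44 1.06 0 0 0
```

apply_moves(motion="0 0 0 -2.5 0 0 0;0 -2.5 -3.66 0 0 0 0;0 -2.5 -3.66 0 0 0 0;0 -2.5 -3.66 0 0 0 0;0 -2.5 -3.66 0 0 0 0;0 -2.5 -3.66 0 0 0 0;0 -2.5 -3.66 0 0 0 0;0 0 0 4 0 0 0;0 0 0 4 0 0 0;0 0 0 0 0 0 0;0 0 0 0 0 0 0")

```text
time: 24.4
tool_pos: [0.5066, 0.2646, 0.2995]
tool_rot: [3.14, -0.0, 0.054]
contact_force: [0.1, -0.5, 1.3]
opening: 0.0004
grip_force: 0.0
```

```bash
python3 - <<'E'
from close import *
show();print(delta(b2w(.18,.08,.2886),(3.1416,0,.055)))
E
```

```text
{'time': 24.4, 'qpos': [0.348, 0.388, 1.256, -0.002, 1.499, 1.865], 'tool_pos': [0.507, 0.265, 0.299], 'tool_rot': [3.14, -0.0, 0.054], 'contact_force': [0.113, -0.479, 1.265], 'opening': 0.0, 'grip_force': 0.0}
([-0.03, 3.48, 1.09], [0.002, -0.0, -0.001])
```

apply_moves(motion="0 0 1.2 0.4 0 0 0;0 0 1.2 0.4 0 0 0;0 0 1.1 0.3 0 0 0;0 0 1.12 -0.25 0 0 0;0 0 1.14 -0.19 0 0 0;0 0 1.14 -0.13 0 0 0;0 0 1.15 -0.06 0 0 0;0 0 1.15 0 0 0 0;0 0 1.15 0.07 0 0 0;0 0 1.14 0.13 0 0 0;0 0 1.13 0.2 0 0 0;0 0 1.12 0.26 0 0 0;0 0 1.11 0.32 0 0 0;0 0 1.09 0.38 0 0 0;0 0 1.06 0.44 0 0 0;0 0 1.04 0.5 0 0 0;0 0 0 0 0 0 0")

```text
time: 26.52
tool_pos: [0.5154, 0.0834, 0.27]
tool_rot: [3.139, 0.003, 0.054]
contact_force: [0.7, -0.2, -0.1]
opening: 0.0004
grip_force: 0.0
```

apply_moves(motion="0 0 1.01 0.56 0 0 0;0 0 0.97 0.62 0 0 0;0 0 0.94 0.67 0 0 0;0 0 0.9 0.72 0 0 0;0 0 0.86 0.77 0 0 0;0 0 0.81 0.82 0 0 0;0 0 0.76 0.86 0 0 0;0 0 0.71 0.9 0 0 0;0 0 0.66 0.94 0 0 0;0 0 0.61 0.98 0 0 0;0 0 0.55 1.01 0 0 0;0 0 0 0 0 0 0")

```text
time: 28.02
tool_pos: [0.52, -0.0036, 0.1816]
tool_rot: [3.14, 0.003, 0.054]
contact_force: [-0.3, 0.3, -0.0]
opening: 0.0001
grip_force: 0.0
```

```bash
python3 - <<'E'
from close import *
show();print([ (a,tcp(a).round(3)) for a in(.25,.2,0)],delta(b2w(-.07,.08,.135),(3.1416,0,.055)))
E
```

```text
{'time': 28.025, 'qpos': [-0.153, 0.376, 1.605, -0.002, 1.163, 1.364], 'tool_pos': [0.52, -0.004, 0.182], 'tool_rot': [3.14, 0.003, 0.054], 'contact_force': [-0.307, 0.256, -0.033], 'opening': 0.0, 'grip_force': 0.0}
[(0.25, array([-0.054,  0.183])), (0.2, array([-0.058,  0.174])), (0, array([-0.071,  0.135]))] ([0.12, 1.62, 4.66], [0.001, 0.003, -0.001])
```

```bash
python3 - <<'E'
from h import *
q=robot.read_camera("side");cv2.imwrite("pics/s6.png",q["img"][:,:,::-1])
E
```

```text
(no output)
```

View pics/s6.png

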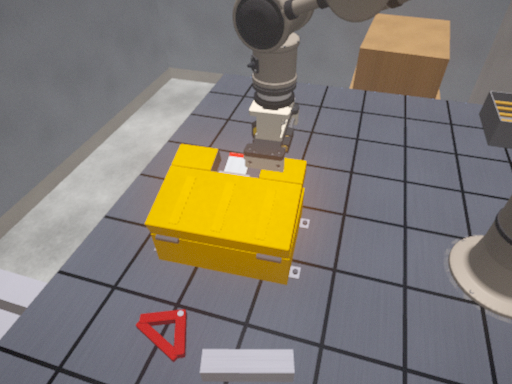

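The lid has followed and is nearly shut, so I'll press it down.

apply_moves(motion="0 0 0.5 1 0 0 0;0 0 0.5 1 0 0 0;0 0 0.4 0.8 0 0 0;0 0 0.2 0.6 0 0 0;0 0 0 0.5 0 0 0;0 0 0 0.4 0 0 0;0 0 0 0.3 0 0 0;0 0 0 0 0 0 0")

```text
time: 29.08
tool_pos: [0.5211, -0.0195, 0.1361]
tool_rot: [3.14, 0.002, 0.055]
contact_force: [-0.1, -0.2, 0.1]
opening: 0.0005
grip_force: 0.0
```

apply_moves(motion="0 0 0 0.2 0 0 0;0 0 0 0.1 0 0 0;0 0 0 0 0 0 0")

```text
time: 29.45
tool_pos: [0.5215, -0.0195, 0.1352]
tool_rot: [3.139, 0.0, 0.055]
contact_force: [-4.5, 0.7, 12.0]
opening: 0.0004
grip_force: 6.2
```

apply_moves(motion="0 0 0 0.2 0 0 0;0 0 0 0 0 0 0")

```text
time: 29.7
tool_pos: [0.5216, -0.0195, 0.135]
tool_rot: [3.139, -0.001, 0.055]
contact_force: [-10.5, 1.6, 27.5]
opening: 0.0004
grip_force: 13.4
```

apply_moves(motion="0 0 0 -2 0 0 0;0 0 0 -4 0 0 0;0 0 0 -6 0 0 0;0 -3 0 -5 0 0 0;0 -5 0 -3 0 0 0;0 -5 0 0 0 0 0;0 0 0 0 0 0 0;0 0 0 0 0 0 0")

```text
time: 30.7
tool_pos: [0.3923, -0.0263, 0.3321]
tool_rot: [3.139, -0.0, 0.055]
contact_force: [0.1, 0.1, 1.0]
opening: 0.0005
grip_force: 0.0
```

```bash
python3 - <<'E'
from h import *
show()
from arc import rot,hin
q=robot.read_camera("side");p=robot.read_camera("top")
cv2.imwrite("pics/f.png",np.hstack([cv2.resize(q["img"][120:300,130:330],(400,360)),cv2.resize(p["img"][100:240,180:300],(309,360))])[:,:,::-1])
m=robot.trace("lid",q)[0]["pixels"];c=max(cv2.findContours(m.astype(np.uint8),0,2)[0],key=cv2.contourArea);print(cv2.approxPolyDP(c,4,True).squeeze().tolist())
for n in("offcut","tape","square"): print(n,[np.round(d["centre"],3).tolist() for d in robot.search_frame(n,p)[:1]])
E
```

```text
{'time': 30.7, 'qpos': [-0.261, 0.022, 1.634, -0.002, 1.484, 1.256], 'tool_pos': [0.392, -0.026, 0.332], 'tool_rot': [3.139, -0.0, 0.055], 'contact_force': [0.058, 0.092, 0.961], 'opening': 0.0, 'grip_force': 0.0}
[[146, 219], [154, 235], [288, 258], [304, 174], [267, 169], [257, 182], [249, 179], [251, 168], [233, 166], [225, 177], [220, 162], [185, 158]]
offcut [[0.466, 0.348, 0.04]]
tape [[0.644, -0.345, 0.062]]
square [[0.639, 0.33, 0.019]]
```

View pics/f.png

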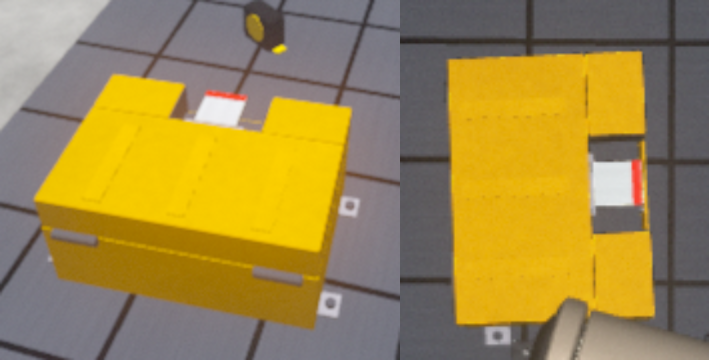

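The lid corners at (185,158) and (304,174) match the shut prediction. The paddle is flush and the bystanders haven't moved.

```bash
python3 -c "
from cell import robot
print(robot.hand_in())"
```

```text
the job is handed in; nothing more can be done
None
```

I handed the job in with the hammer let go on the box floor, the lid pressed shut and the paddle looking flush in the last pictures; the bystanders were within about 5 mm of where they started. The hand-in gave no verdict.

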